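# Make up two table sets from the counter stock

## Task

Make up the two table sets. In the steel tray, stand the squat glass jar in the pocket at the handle end with the little white ceramic pot standing upright in the middle of the jar's lid, and stand the tall steel shaker in the other pocket. In the white foam crate, stand the square tub in one pocket and the short steel shaker in the other, either way round; everything ends upright and let go, and the little spice jar and the wooden cup among the stock stay standing where they are.

Things in the scene. Friction and masses are not known exactly. Their poses are not given: they have to be found in the camera images.
- steel_tray: Open stainless tray, fixed to the counter, 116 mm (its x) by 190 mm (its y), walls 18 mm high and 3 mm thick, floor 3 mm thick. A rib of the wall height splits it into two pockets, each 110 mm (x) by 90 mm (y) inside, centred at y = +47 mm and y = -47 mm of its own frame. A wire loop handle sticks out 35 mm at its +y end, so the pocket at the handle end is the one at y = +47 mm. Origin: centre of the underside, on the counter; z up.
- foam_crate: Low white foam crate, fixed to the counter, 134 mm (its x) by 214 mm (its y), walls 30 mm high and 12 mm thick, floor 6 mm thick. A 10 mm rib of the wall height splits it into two pockets, each 110 mm (x) by 90 mm (y) inside, centred at y = +50 mm and y = -50 mm of its own frame. Origin: centre of the underside, on the counter; z up.
- jar_mid (a point): Squat round jar of amber glass with a flat metal lid, 58 mm diameter, 50 mm high, about 0.26 kg, standing. The point is its centre, half-way up; z up.
- pot_mid (a point): Little open round pot of white ceramic, mouth up, 48 mm diameter at the foot, 50 mm at the rim, 44 mm high, about 0.12 kg, standing. The point is its centre, half-way up; z up.
- tall_shaker_mid (a point): Tall steel shaker, a plain cylinder 46 mm diameter, 110 mm high, small holes in the top, about 0.28 kg, standing. The point is its centre, half-way up; z up.
- tub_mid (a point): Square tub, grey with a flat white lid, 58 by 58 mm (its x and y; the part below the lid is about 55 mm wide to look at, but grips as 58), 56 mm high, about 0.22 kg, standing. The point is its centre, half-way up; x and y are square to its sides, z up.
- short_shaker_mid (a point): Short steel shaker, same as the tall one but 62 mm high: 46 mm diameter, about 0.18 kg, standing. The point is its centre, half-way up; z up.
- spice_jar: Bystander: slim green glass spice jar with a black cap, 34 mm diameter, 60 mm high, standing loose among the stock; leave it where it is. Origin: centre of its underside.
- pick_cup: Bystander: little dark wooden cup, 34 mm diameter, 46 mm high, standing loose among the stock; leave it where it is. Origin: centre of its underside.
Not all that is in view belongs to the job. What is shaped like the part that bears tub_mid but purple or yellow is not meant.

How it is judged (in metres and radians):
At the end, for the whole second after the job is handed in: Jar in the steel tray's handle-end pocket, pot on its lid within 15 mm of the middle, tall shaker in the other pocket; tub and short shaker in the foam crate, one per pocket; each within 30 mm of its pocket's centre along the tray, 5 mm of standing height, upright within 0.1 rad, at rest (y of jar_mid in the frame of steel_tray between 0.017 and 0.077 m and x of jar_mid in the frame of steel_tray between -0.04 and 0.04 m and z of jar_mid in the frame of steel_tray between 0.023 and 0.033 m and angle between each of jar_mid, tall_shaker_mid, pot_mid's own z axis and vertical below 0.1 rad and y of tall_shaker_mid in the frame of steel_tray between -0.077 and -0.017 m and x of tall_shaker_mid in the frame of steel_tray between -0.04 and 0.04 m and z of tall_shaker_mid in the frame of steel_tray between 0.053 and 0.063 m and horizontal distance between pot_mid and jar_mid below 0.015 m and z of pot_mid in the frame of jar_mid between 0.042 and 0.052 m and (((y of tub_mid in the frame of foam_crate between 0.02 and 0.08 m and x of tub_mid in the frame of foam_crate between -0.04 and 0.04 m and z of tub_mid in the frame of foam_crate between 0.029 and 0.039 m and angle between tub_mid's own z axis and vertical below 0.1 rad) and (y of short_shaker_mid in the frame of foam_crate between -0.08 and -0.02 m and x of short_shaker_mid in the frame of foam_crate between -0.04 and 0.04 m and z of short_shaker_mid in the frame of foam_crate between 0.032 and 0.042 m and angle between short_shaker_mid's own z axis and vertical below 0.1 rad)) or ((y of tub_mid in the frame of foam_crate between -0.08 and -0.02 m and x of tub_mid in the frame of foam_crate between -0.04 and 0.04 m and z of tub_mid in the frame of foam_crate between 0.029 and 0.039 m and angle between tub_mid's own z axis and vertical below 0.1 rad) and (y of short_shaker_mid in the frame of foam_crate between 0.02 and 0.08 m and x of short_shaker_mid in the frame of foam_crate between -0.04 and 0.04 m and z of short_shaker_mid in the frame of foam_crate between 0.032 and 0.042 m and angle between short_shaker_mid's own z axis and vertical below 0.1 rad))) and linear speed of each of jar, pot, tall_shaker, tub, short_shaker below 0.02 m/s); the robot touches nothing.
It fails at once if a bystander (spice jar or wooden cup) is shifted by more than 20 mm or tipped over (distance of any of spice_jar, pick_cup from where it was at the start of the episode above 0.02 m or angle between any of spice_jar, pick_cup's own z axis and vertical above 0.5 rad).
It also fails if it takes over 128 s, if anything falls off the work surface, if the arm or the gripper's body presses on something with over 40 N, if the wrist force passes 120 N, or if a joint passes its speed limit or range.

## Robot

A 6-joint arm with a two-finger parallel gripper is mounted at the origin on the work surface. World frame = base frame: x ahead of the robot, y to its left, z up, the work surface at z = 0. Lengths are in m, angles in degrees, forces in N, time in s.
With the tool pointing down it reaches from about 0.35 to 1 m from the base axis. Payload 7.1 kg.
Tool frame: the origin (TCP) lies midway between the tips of the shut fingers; the grasp point (between the pads) lies 19 mm behind it; x points along the fingers, y is the direction in which the jaws open and shut, and the axes are right-handed (so a half turn about x gives the same grasp; the last joint's range is limited). The gripper opens to 85 mm and grips with 20 to 120 N. Pads are 22 mm wide; open, the fingers measure 114 mm over their backs; the gripper's body (76 mm by 85 mm) begins 54 mm behind the grasp point. The pads swing forward as they close: fully open they stand 13 mm farther back than shut.
Start: joints at [62.338, 24.242, 93.386, -0, 62.372, -1.089], TCP at [0.28, 0.559, 0.231] pointing down, gripper open.
Joint ranges: [-172.04, 172.04], [-51.8, 120.97], [4.93, 147.93], [-75.15, 255.16], [6.16, 154.13], [-145.62, 145.62]. Speed limits (degrees/s): [136.94, 136.94, 172.46, 180, 180, 180].

## Interface

Orientations are given as a 3x3 rotation matrix whose columns are the frame's x, y, z axes.
In Python, from rig import readout, vision, job gives the robot as it stands.
- The arm moves only by the tool send_rows, never from a script. Its argument "plan" is a list of rows, each a list of 6 numbers: the shift along the world's x, y, z in units of 50 cm (1.0 is 50 cm), then the turn, a rotation vector about the world's x, y, z in units of pi rad (1.0 is pi rad). A call has 1 to 20 rows; each row is the pose to reach, as a shift and turn from the pose measured when the call began, turning the shorter way round; what a row does not reach only later rows make up. A row lasts 1/8 s, in which the tool goes at most 62.5 mm and 10.7 degrees, less where a joint would pass 70% of its speed; a pose out of reach is approached as far as the arm can. A call with a number of a shift or a turn outside -1 to 1 is refused whole. A call with a gripper value outside its range is refused whole. "jaw" is the closure, from 0 (fully open) to 1 (shut), set as the call begins (left out, the last holds). The fingers move at their own pace and stop on an object; "grip_force" is the grip in N (left out, the last holds). Time passes only in rows, so rows that repeat a pose let the fingers close. It gives the time, the measured TCP pose, the force and the opening at its end, in the units of the state.
- readout.sense(): the state, without advancing time (a new reading comes with each control period).
- vision.read_camera(name): name is "scene" or "top"; returns (picture, depth): 400x640x3 uint8, red, green, blue; 400x640 float32, m along the optical axis (not along the pixel's ray), 0 where there is no reading.
- vision.get_calibration(name): a dict with "fx", "fy", "cx", "cy" (pixels), "R" (3x3) and "t" (3): a world point X has camera coordinates R X + t. Camera axes: x right, y down, z forward; pixel columns grow to the right and rows downward; lengths in m; the calibration is good to about 2 mm. A picture is of the moment at which its call begins. get_calibration takes no time and is no camera call.
- job.finish_job(): hands the job in, once; it reports no verdict.
The state is a dict: "time": time; "q": joint angles; "qvel": joint speeds; "tau": joint torques, N m; "eef_pos": TCP position; "tcp_rot": TCP orientation; "force": force on the tool from outside, world axes, zero at the start; "torque": the same for the moment, N m; "gripper_width": finger opening in m.
Only numpy, scipy, OpenCV 4.12 (cv2) and the standard library are available. Lean on these libraries where they do the work, as an engineer would, in place of code of your own. Each camera call takes 0.05 s, during which the arm holds its last target.

## Working session

There is one attempt and no reset: what is moved stays moved. The work goes in short steps, Python scripts to look and compute and a tool call to move; the robot and the scene stay as the last step left them, time stands still between calls to the robot, and variables do not carry over. Pictures are saved under pics/ and viewed, and the job is handed in when it is done.

Besides the shell and the picture viewer there is one more tool, called after "Call:" as name([rows], argument=value, ...), one row to a line, values as JSON. send_rows: Moves the arm, as the interface text tells. Shifts and turns lie within -1 to 1; 1 stands for 50 cm of shift or pi rad of turn. Its arguments: {"type":"object","properties":{"plan":{"type":"array"},"jaw":{"type":"number"},"grip_force":{"type":"number"}},"required":["plan"]}

```bash
ls; mkdir -p pics; cat > h.py <<'E'
import numpy as np, cv2
from rig import readout, vision, job
def snap(n,f):
    p,d=vision.read_camera(n); cv2.imwrite(f'pics/{f}.png',p[:,:,::-1]); np.savez(f'pics/{f}.npz',p=p,d=d); return p,d
def world(n,u,v,z):
    c=vision.get_calibration(n);R=np.array(c['R']);t=np.array(c['t'])
    pc=np.array([(u-c['cx'])/c['fx']*z,(v-c['cy'])/c['fy']*z,z]);return R.T@(pc-t)
def cloud(n,d):
    c=vision.get_calibration(n);R=np.array(c['R']);t=np.array(c['t'])
    v,u=np.mgrid[0:400,0:640]
    pc=np.stack([(u-c['cx'])/c['fx']*d,(v-c['cy'])/c['fy']*d,d],-1);return (pc-t)@R
E
python3 - <<'E'
from h import *
print(readout.sense())
for n in('scene','top'):
    snap(n,n+'0');print(vision.get_calibration(n))
E
```

```text
pics
{'time': 0.0, 'q': array([ 6.23365672e+01,  2.42855986e+01,  9.34314267e+01, -2.91166418e-04,
        6.23729545e+01, -1.08785870e+00]), 'qvel': array([ 0.02705264, -0.0578274 , -0.04989801,  0.10670102,  0.02670666,
       -0.03036205]), 'tau': array([ 3.64688683e-03, -5.57365322e+01, -2.81754613e+01,  2.00043191e-04,
        7.10388733e-03,  2.68004379e-05]), 'eef_pos': array([0.27932661, 0.55849316, 0.23053301]), 'tcp_rot': array([[-7.25132517e-04,  4.47375178e-01,  8.94346087e-01],
       [-1.39301598e-03,  8.94345003e-01, -4.47375765e-01],
       [-9.99998767e-01, -1.57024511e-03, -2.53178678e-05]]), 'force': array([ 0.43742452,  0.49620792, -0.33966137]), 'torque': array([0.02498303, 0.02274771, 0.01070324]), 'gripper_width': 0.08544863701359443}
{'fx': 436.2060969043586, 'fy': 436.2060969043586, 'cx': 315.1244073769528, 'cy': 205.30873211408547, 'R': array([[ 0.3230698 ,  0.94636335,  0.0047246 ],
       [ 0.64650068, -0.21705124, -0.7313861 ],
       [-0.69113152,  0.23934322, -0.68194725]]), 't': array([-0.15669634, -0.25069349,  1.40991593])}
{'fx': 372.1617562256073, 'fy': 372.1617562256073, 'cx': 319.0375807277841, 'cy': 202.8031445698971, 'R': array([[-0.029265  , -0.99956241, -0.00430784],
       [-0.99705294,  0.02949674, -0.07081929],
       [ 0.07091537,  0.00222261, -0.99747986]]), 't': array([0.01643083, 0.49799129, 1.02569327])}
```

View pics/scene0.png

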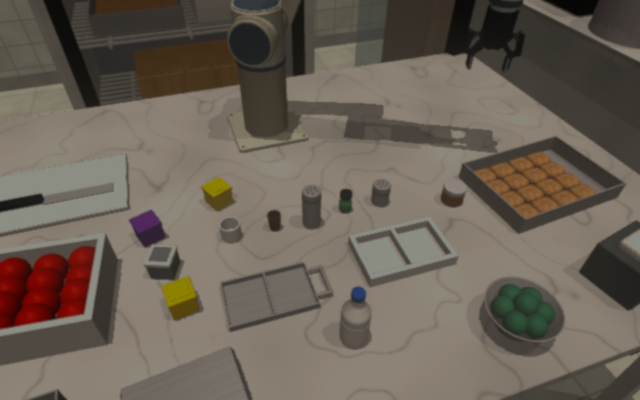

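View pics/top0.png

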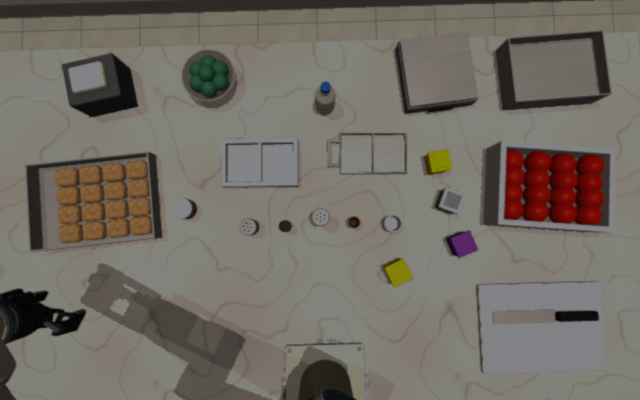

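The top view shows, from left to right: jar (183,208), short shaker (249,227), spice jar (285,226), tall shaker (320,217), wooden cup (354,222), pot (391,223) and tub (450,200). The crate is at (260,163). The tray is at (372,154), with its handle to the left (+y).

```bash
cat > seg.py <<'E'
from h import *
import sys
def run(f,verbose=1):
    out={}
    for n in('top','scene'):
        d=np.load(f'pics/{n}{f}.npz')['d'];out[n]=cloud(n,d)
    return out
if __name__=='__main__':
    o=run(sys.argv[1])
    P=o['top']
    m=(P[...,2]>0.02)&(P[...,0]>0.3)&(P[...,0]<0.72)&(P[...,1]<0.5)&(P[...,1]>-0.5)
    n,l,s,c=cv2.connectedComponentsWithStats(m.astype(np.uint8))
    for i in range(1,n):
        if s[i,4]<30: continue
        q=P[l==i]; zt=np.percentile(q[:,2],95); t=q[q[:,2]>zt-.008]
        (cx,cy),(w,h),a=cv2.minAreaRect(t[:,:2].astype(np.float32))
        print(s[i],'px',c[i].round(0),'z %.3f rect c %.3f %.3f  %.3fx%.3f a %.1f'%(zt,cx,cy,w,h,a),'mean',t.mean(0).round(3))
    # scene
    P=o['scene']
    m=(P[...,2]>0.02)&(P[...,0]>0.3)&(P[...,0]<0.72)&(P[...,1]<0.5)&(P[...,1]>-0.5)
    n,l,s,c=cv2.connectedComponentsWithStats(m.astype(np.uint8))
    for i in range(1,n):
        if s[i,4]<30: continue
        q=P[l==i]; zt=np.percentile(q[:,2],95); t=q[q[:,2]>zt-.008]
        (cx,cy),(w,h),a=cv2.minAreaRect(t[:,:2].astype(np.float32))
        print('S',s[i],'z %.3f rect c %.3f %.3f  %.3fx%.3f a %.1f'%(zt,cx,cy,w,h,a))
E
python3 seg.py 0
python3 - <<'E'
import cv2
a=cv2.imread('pics/top0.png');b=cv2.imread('pics/scene0.png')
cv2.imwrite('pics/z1.png',cv2.resize(a[120:290,160:480],None,fx=2.5,fy=2.5,interpolation=3))
E
```

```text
[ 222  138   77   49 1230] px [260. 162.] z 0.032 rect c 0.556 0.135  0.274x0.259 a 89.2 mean [0.617 0.162 0.037]
[ 486  141   28   84 1725] px [498. 187.] z 0.091 rect c 0.534 -0.250  0.499x0.220 a 89.9 mean [ 0.522 -0.475  0.099]
[426 149  27  25 520] px [439. 161.] z 0.059 rect c 0.603 -0.331  0.058x0.058 a 7.8 mean [ 0.602 -0.331  0.056]
[136 151  24  89 595] px [152. 194.] z 0.051 rect c 0.538 0.252  0.241x0.499 a 1.4 mean [0.531 0.46  0.056]
[141 160   6  18  84] px [143. 169.] z 0.028 rect c 0.610 0.493  0.048x0.014 a 1.0 mean [0.608 0.493 0.025]
[140 179   9  17 117] px [144. 187.] z 0.029 rect c 0.557 0.490  0.020x0.045 a 89.9 mean [0.556 0.491 0.025]
[437 187  29  27 538] px [451. 200.] z 0.059 rect c 0.478 -0.196  0.074x0.399 a 5.0 mean [ 0.492 -0.357  0.058]
[140 197  10  18 138] px [144. 206.] z 0.029 rect c 0.505 0.488  0.023x0.047 a 89.6 mean [0.505 0.488 0.026]
[171 198  25  21 416] px [183. 208.] z 0.052 rect c 0.474 0.201  0.411x0.055 a 83.8 mean [0.493 0.374 0.055]
[312 208  18  18 256] px [320. 216.] z 0.112 rect c 0.457 -0.001  0.043x0.043 a 43.4 mean [ 0.457 -0.
[... 1032 characters left out ...]
 0.058 rect c 0.317 -0.202  0.045x0.065 a 10.6
S [302 185  20  40 691] z 0.111 rect c 0.459 -0.001  0.045x0.045 a 76.5
S [339 189  14  20 230] z 0.061 rect c 0.440 0.096  0.032x0.030 a 6.5
S [129 210  35  33 709] z 0.058 rect c 0.378 -0.383  0.060x0.058 a 21.9
S [267 210  14  17 189] z 0.046 rect c 0.443 -0.090  0.032x0.032 a 53.9
S [219 217  22  22 328] z 0.045 rect c 0.438 -0.198  0.049x0.049 a 74.6
S [ 349  217  110   65 1869] z 0.032 rect c 0.619 0.166  0.217x0.138 a 88.5
S [  81  233   35  109 2580] z 0.091 rect c 0.534 -0.488  0.039x0.223 a 85.6
S [144 244  36  32 880] z 0.058 rect c 0.495 -0.358  0.059x0.061 a 68.7
S [162 276  37  40 965] z 0.058 rect c 0.604 -0.331  0.060x0.058 a 7.6
```

View pics/z1.png

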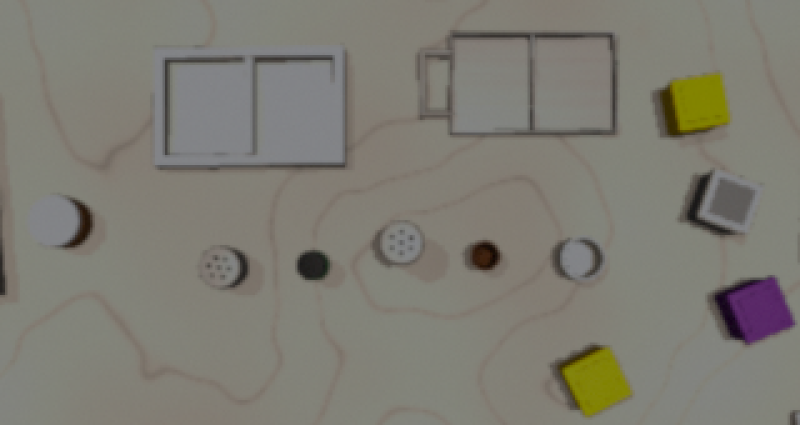

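```bash
cat > fit.py <<'E'
from h import *
import sys
def clean(n,f):
    d=np.load(f'pics/{n}{f}.npz')['d']; P=cloud(n,d)
    g=cv2.morphologyEx(d,cv2.MORPH_GRADIENT,np.ones((3,3)))
    return P,(d>0)&(g<0.03)
A={}
objs=dict(short=(.4385,.194,.062),spice=(.439,.096,.06),tall=(.458,-.001,.11),cup=(.443,-.092,.046),pot=(.438,-.198,.044),jar=(.495,.376,.05),tub=(.494,-.358,.056))
f=sys.argv[1]
for n in('top','scene'):
    P,m=clean(n,f); print(n)
    for k,(x,y,h) in objs.items():
        s=m&(np.hypot(P[...,0]-x,P[...,1]-y)<.05)&(P[...,2]>h-.006)
        q=P[s]; r=cv2.minAreaRect(q[:,:2].astype(np.float32)); print(k,len(q),'z',np.median(q[:,2]).round(4),np.round(r[0],4),np.round(r[1],3),round(r[2],1))
    for k,(x0,x1,y0,y1,z0,z1) in dict(crate=(.5,.73,.04,.3,.022,.04),tray=(.53,.76,-.26,-.02,.0105,.025)).items():
        s=m&(P[...,0]>x0)&(P[...,0]<x1)&(P[...,1]>y0)&(P[...,1]<y1)&(P[...,2]>z0)&(P[...,2]<z1)
        q=P[s]; r=cv2.minAreaRect(q[:,:2].astype(np.float32)); print(k,len(q),'z',np.median(q[:,2]).round(4),np.round(r[0],4),np.round(r[1],3),round(r[2],1), np.percentile(q[:,:2],[1,99],axis=0).round(3).tolist())
    s=m&(P[...,0]>.55)&(P[...,0]<.7)&(P[...,1]<0.1)&(P[...,1]>-.22)&(P[...,2]<.02); 
    print('tray floor-ish z',np.median(P[s][:,2]))
E
python3 fit.py 0
python3 - <<'E'
import cv2
b=cv2.imread('pics/scene0.png')
cv2.imwrite('pics/z2.png',cv2.resize(b[170:340,130:470],None,fx=2.3,fy=2.3,interpolation=3))
E
```

```text
top
short 184 z 0.0611 [0.4378 0.1919] [0.038 0.039] 43.9
spice 70 z 0.0592 [0.4384 0.0958] [0.024 0.021] 88.3
tall 188 z 0.1094 [ 0.4567 -0.0011] [0.036 0.036] 43.2
cup 3 z 0.042 [ 0.4451 -0.1048] [0.009 0.001] 17.0
pot 7 z 0.0418 [ 0.4406 -0.2188] [0.017 0.002] 13.9
jar 288 z 0.0489 [0.493  0.3739] [0.052 0.049] 89.1
tub 395 z 0.056 [ 0.4922 -0.3564] [0.055 0.053] 67.2
crate 989 z 0.0291 [0.6174 0.1641] [0.209 0.132] 88.7 [[0.551, 0.059], [0.682, 0.267]]
tray 490 z 0.0167 [ 0.6674 -0.1421] [0.18  0.233] 0.2 [[0.578, -0.252], [0.754, -0.027]]
tray floor-ish z 0.001194726289671816
scene
short 148 z 0.0615 [0.4424 0.193 ] [0.038 0.038] 8.5
spice 75 z 0.0593 [0.4408 0.0962] [0.025 0.029] 68.2
tall 172 z 0.1092 [ 0.4618 -0.0008] [0.04  0.038] 55.3
cup 28 z 0.0421 [ 0.444 -0.09 ] [0.024 0.032] 68.1
pot 54 z 0.0412 [ 0.4392 -0.1983] [0.043 0.048] 89.9
jar 231 z 0.0496 [0.4967 0.3763] [0.05  0.054] 46.0
tub 507 z 0.0558 [ 0.4965 -0.3566] [0.056 0.057] 67.5
crate 1362 z 0.029 [0.6203 0.1634] [0.211 0.135] 88.6 [[0.555, 0.058], [0.687, 0.268]]
tray 907 z 0.0164 [ 0.6393 -0.138 ] [0.225 0.119] 88.5 [[0.58, -0.25], [0.699, -0.027]]
tray floor-ish z 0.0018987255987066556
```

View pics/z2.png

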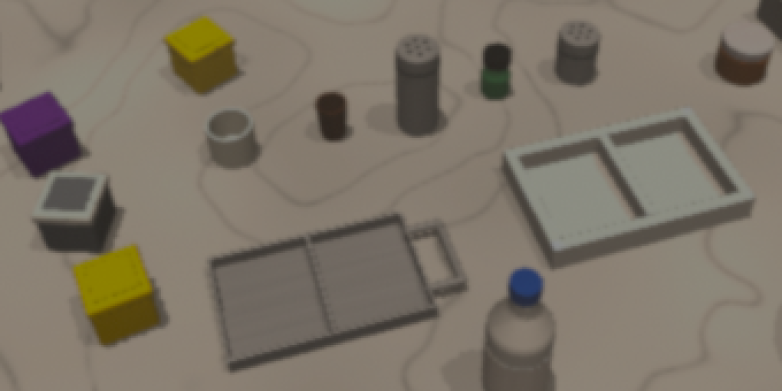

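Call:
send_rows([
  [0.431, -0.367, -0.2, 0, 0, -0.352],
  [0.431, -0.367, -0.2, 0, 0, -0.352],
  [0.431, -0.367, -0.2, 0, 0, -0.352],
  [0.431, -0.367, -0.2, 0, 0, -0.352],
  [0.431, -0.367, -0.2, 0, 0, -0.352],
  [0.431, -0.367, -0.2, 0, 0, -0.352],
  [0.431, -0.367, -0.2, 0, 0, -0.352],
  [0.431, -0.367, -0.2, 0, 0, -0.352],
], jaw=0, grip_force=45)

```text
time: 1.1
eef_pos: [0.4945, 0.3754, 0.1306]
tcp_rot: [[-0.001, 1.0, 0.005], [0.0, 0.005, -1.0], [-1.0, -0.001, -0.0]]
force: [-0.4, -0.5, 0.1]
gripper_width: 0.0855
```

Call:
send_rows([
  [0.001, -0.001, -0.08, 0, 0, 0],
  [0.001, -0.001, -0.16, 0, 0, 0],
  [0.001, -0.001, -0.229, 0, 0, 0],
  [0.001, -0.001, -0.229, 0, 0, 0],
  [0.001, -0.001, -0.229, 0, 0, 0],
])

```text
time: 1.72
eef_pos: [0.4954, 0.3758, 0.0174]
tcp_rot: [[-0.0, 1.0, 0.007], [0.001, 0.007, -1.0], [-1.0, -0.0, -0.001]]
force: [-0.1, -0.1, 1.0]
gripper_width: 0.0858
```

Call:
send_rows([
  [0, 0, 0, 0, 0, 0],
  [0, 0, 0, 0, 0, 0],
  [0, 0, 0, 0, 0, 0],
  [0, 0, 0, 0, 0, 0],
  [0, 0, 0, 0, 0, 0],
  [0, 0, 0, 0, 0, 0],
], jaw=1)

```text
time: 2.48
eef_pos: [0.4961, 0.3767, 0.0194]
tcp_rot: [[0.002, 1.0, 0.007], [0.003, 0.007, -1.0], [-1.0, 0.002, -0.003]]
force: [-1.9, 0.3, 7.9]
gripper_width: 0.0569
```

Call:
send_rows([
  [0, 0, 0.05, 0, 0, 0],
  [0, 0, 0.1, 0, 0, 0],
  [0, 0, 0.18, 0, 0, 0],
  [0, 0, 0.26, 0, 0, 0],
  [0, 0, 0.26, 0, 0, 0],
])

```text
time: 3.1
eef_pos: [0.498, 0.378, 0.1535]
tcp_rot: [[0.008, 1.0, 0.007], [0.007, 0.007, -1.0], [-1.0, 0.008, -0.007]]
force: [0.6, 0.2, -3.0]
gripper_width: 0.0567
```

```bash
python3 - <<'E'
from h import *
p,d=snap('scene','scene1'); cv2.imwrite('pics/z3.png',cv2.resize(p[80:260,340:560,::-1],None,fx=3,fy=3))
E
```

```text
(no output)
```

View pics/z3.png

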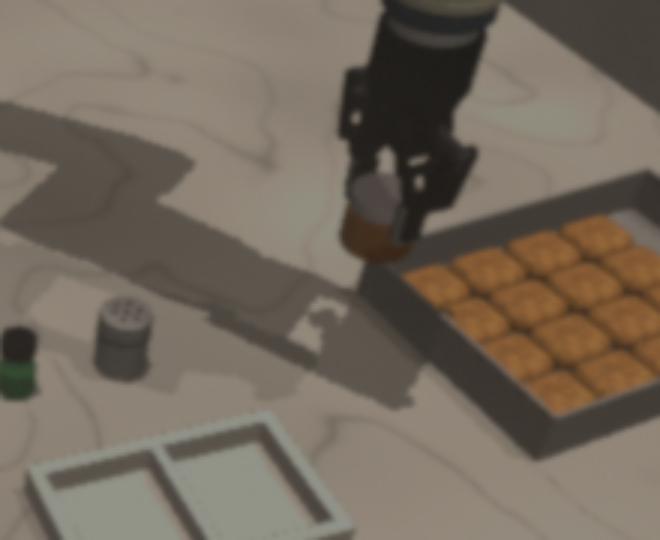

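Call:
send_rows([
  [0.015, -0.05, 0, 0, 0.0013, 0],
  [0.04, -0.14, 0, -0.0022, 0.0025, 0],
  [0.07, -0.24, 0, -0.0022, 0.0025, 0],
  [0.1, -0.34, 0, -0.0022, 0.0025, 0],
  [0.13, -0.44, 0, -0.0022, 0.0025, 0],
  [0.16, -0.54, 0, -0.0022, 0.0025, 0],
  [0.19, -0.64, 0, -0.0022, 0.0025, 0],
  [0.22, -0.74, 0, -0.0022, 0.0025, 0],
  [0.25, -0.84, -0.02, -0.0022, 0.0025, 0],
  [0.27, -0.92, -0.05, -0.0022, 0.0025, 0],
  [0.282, -0.96, -0.08, -0.0022, 0.0025, 0],
  [0.282, -0.974, -0.12, -0.0022, 0.0025, 0],
  [0.282, -0.974, -0.16, -0.0022, 0.0025, 0],
  [0.282, -0.974, -0.16, -0.0022, 0.0025, 0],
])

```text
time: 4.9
eef_pos: [0.6357, -0.1082, 0.0685]
tcp_rot: [[-0.008, 1.0, 0.009], [-0.001, 0.009, -1.0], [-1.0, -0.008, 0.001]]
force: [-0.1, 0.2, -2.3]
gripper_width: 0.0567
```

```bash
python3 - <<'E'
from h import *
p,d=snap('scene','scene2'); cv2.imwrite('pics/z4.png',cv2.resize(p[150:350,170:400,::-1],None,fx=3,fy=3))
E
```

```text
(no output)
```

View pics/z4.png

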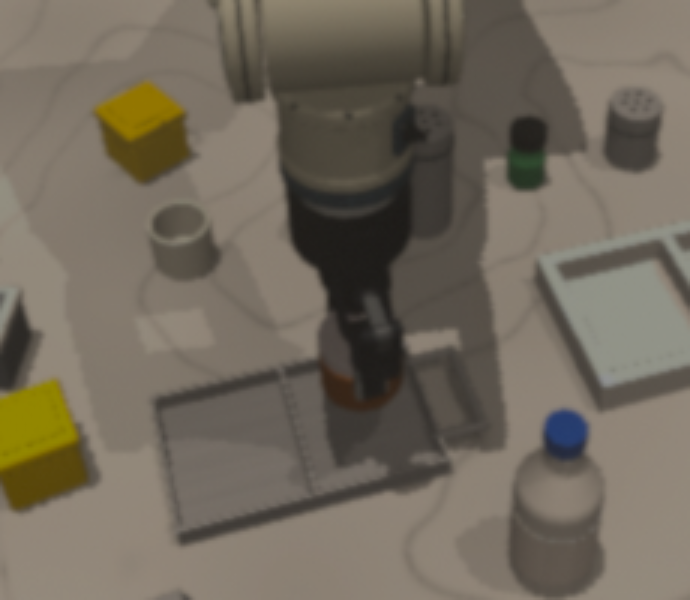

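Call:
send_rows([
  [0.006, 0, -0.03, 0, -0.0015, 0],
  [0.006, 0, -0.06, 0, -0.0025, 0],
  [0.006, 0, -0.08, 0, -0.0025, 0],
  [0.006, 0, -0.09, 0, -0.0025, 0],
  [0.006, 0, -0.093, 0, -0.0025, 0],
  [0.006, 0, -0.093, 0, -0.0025, 0],
])

```text
time: 5.7
eef_pos: [0.64, -0.1086, 0.0236]
tcp_rot: [[0.002, 1.0, 0.008], [-0.002, 0.008, -1.0], [-1.0, 0.002, 0.002]]
force: [-0.2, 0.2, -3.2]
gripper_width: 0.0563
```

Call:
send_rows([
  [0, 0, -0.004, 0, 0, 0],
  [0, 0, -0.006, 0, 0, 0],
  [0, 0, -0.006, 0, 0, 0],
])

```text
time: 6.08
eef_pos: [0.6405, -0.1088, 0.0225]
tcp_rot: [[0.003, 1.0, 0.008], [-0.002, 0.008, -1.0], [-1.0, 0.003, 0.002]]
force: [-2.8, -0.0, 9.4]
gripper_width: 0.0567
```

Contact. Release partway, then rise.

Call:
send_rows([
  [0, 0, 0, 0, 0, 0],
  [0, 0, 0, 0, 0, 0],
  [0, 0, 0, 0, 0, 0],
  [0, 0, 0.04, 0, 0, 0],
  [0, 0, 0.1, 0, 0, 0],
  [0, 0, 0.2, 0, 0, 0],
  [0, 0, 0.26, 0, 0, 0],
  [0, 0, 0.26, 0, 0, 0],
], jaw=0.13)

```text
time: 7.08
eef_pos: [0.6427, -0.1092, 0.1568]
tcp_rot: [[0.01, 1.0, 0.009], [-0.003, 0.009, -1.0], [-1.0, 0.01, 0.003]]
force: [0.2, -0.6, 0.1]
gripper_width: 0.0743
```

Call:
send_rows([
  [-0.1, -0.04, 0, 0.001, 0.003, 0],
  [-0.2, -0.09, -0.02, 0.001, 0.003, 0],
  [-0.3, -0.13, -0.05, 0.001, 0.003, 0],
  [-0.409, -0.178, -0.1, 0.001, 0.003, 0],
  [-0.409, -0.178, -0.15, 0.001, 0.003, 0],
  [-0.409, -0.178, -0.15, 0.001, 0.003, 0],
], jaw=0)

```text
time: 7.82
eef_pos: [0.4363, -0.1977, 0.0804]
tcp_rot: [[-0.003, 1.0, 0.007], [0.002, 0.007, -1.0], [-1.0, -0.003, -0.002]]
force: [-0.2, 0.2, -0.3]
gripper_width: 0.0853
```

```bash
python3 - <<'E'
from h import *
for n in('top','scene'):
    p,d=snap(n,n+'3'); P=cloud(n,d)
    g=cv2.morphologyEx(d,cv2.MORPH_GRADIENT,np.ones((3,3)));m=(g<.02)
    s=m&(abs(P[...,0]-.64)<.05)&(abs(P[...,1]+.109)<.045)&(P[...,2]>.047)&(P[...,2]<.07)
    q=P[s]
    if len(q)>10: print(n,len(q),np.median(q[:,2]),cv2.minAreaRect(q[:,:2].astype(np.float32)),q.mean(0))
    cv2.imwrite(f'pics/z5{n}.png',cv2.resize(p[100:350,170:480,::-1],None,fx=2,fy=2))
E
```

```text
top 273 0.05214505052945403 ((0.6389189958572388, -0.10728850960731506), (0.04922322556376457, 0.051607877016067505), 69.12857818603516) [ 0.63894931 -0.10767799  0.05215693]
scene 433 0.05263237282715845 ((0.6438613533973694, -0.10735302418470383), (0.04986702278256416, 0.0551801435649395), 72.32443237304688) [ 0.6455397  -0.10693655  0.05245444]
```

View pics/z5scene.png

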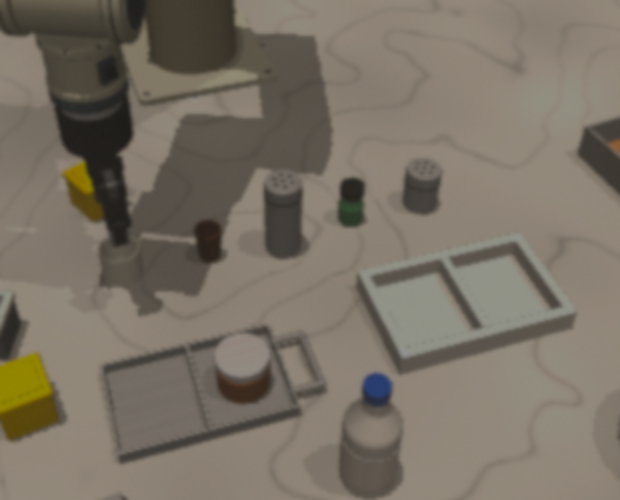

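View pics/z5top.png

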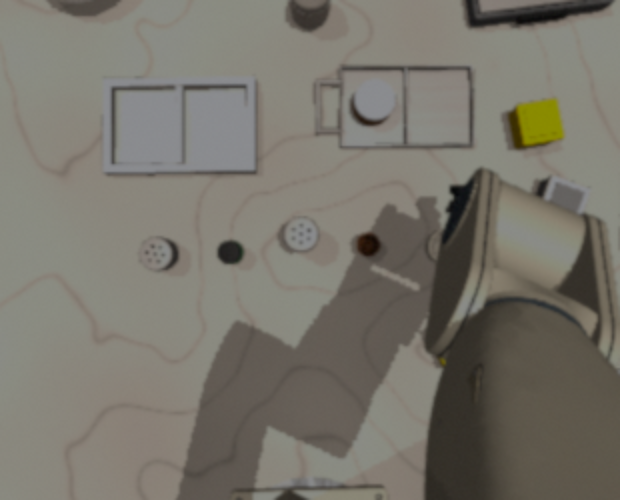

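Call:
send_rows([
  [0.003, -0.001, -0.05, 0, 0, 0],
  [0.003, -0.001, -0.1, 0, 0, 0],
  [0.003, -0.001, -0.13, 0, 0, 0],
  [0.003, -0.001, -0.13, 0, 0, 0],
])

```text
time: 8.43
eef_pos: [0.4403, -0.1984, 0.0167]
tcp_rot: [[-0.0, 1.0, 0.009], [0.0, 0.009, -1.0], [-1.0, -0.0, -0.0]]
force: [-0.5, -0.2, 0.1]
gripper_width: 0.0856
```

Call:
send_rows([
  [0, 0, 0, 0, 0, 0],
  [0, 0, 0, 0, 0, 0],
  [0, 0, 0, 0, 0, 0],
  [0, 0, 0, 0, 0, 0],
  [0, 0, 0, 0, 0, 0],
  [0, 0, 0, 0, 0, 0],
], jaw=1, grip_force=35)

```text
time: 9.18
eef_pos: [0.4407, -0.1985, 0.0177]
tcp_rot: [[0.001, 1.0, 0.009], [-0.0, 0.009, -1.0], [-1.0, 0.001, 0.0]]
force: [-1.0, 1.3, 4.9]
gripper_width: 0.0476
```

Call:
send_rows([
  [0, 0, 0.04, 0, 0, 0],
  [0, 0, 0.1, 0, 0, 0],
  [0, 0, 0.17, 0, 0, 0],
  [0.02, 0.01, 0.22, 0, 0, 0],
  [0.08, 0.03, 0.22, 0, 0, 0],
  [0.16, 0.07, 0.22, 0, 0, 0],
  [0.24, 0.11, 0.22, 0, 0, 0],
  [0.32, 0.15, 0.22, 0, 0, 0],
  [0.37, 0.17, 0.22, 0, 0, 0],
  [0.4, 0.181, 0.2, 0, 0, 0],
  [0.4, 0.181, 0.17, 0, 0, 0],
  [0.4, 0.181, 0.16, 0, 0, 0],
  [0.4, 0.181, 0.16, 0, 0, 0],
])

```text
time: 10.8
eef_pos: [0.6392, -0.1084, 0.0967]
tcp_rot: [[-0.002, 1.0, 0.009], [0.0, 0.009, -1.0], [-1.0, -0.002, -0.0]]
force: [0.3, 0.4, -0.9]
gripper_width: 0.0479
```

```bash
python3 - <<'E'
from h import *
for n in('scene','top'):
    p,d=snap(n,n+'4')
    r=p[160:340,200:380] if n=='scene' else p[110:230,300:440]
    cv2.imwrite(f'pics/z6{n}.png',cv2.resize(r[:,:,::-1],None,fx=3,fy=3))
E
```

```text
(no output)
```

View pics/z6scene.png

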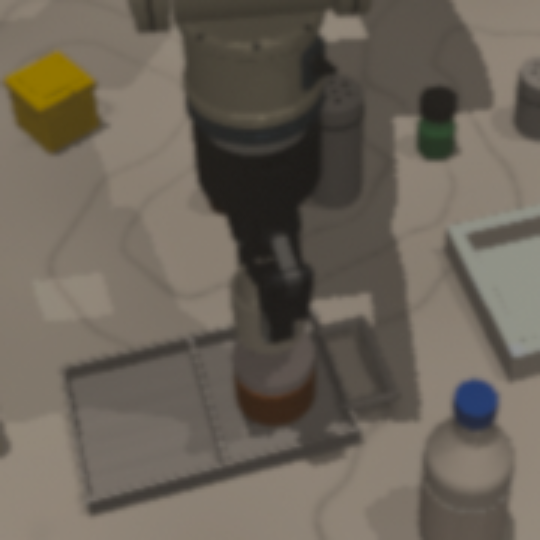

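Call:
send_rows([
  [0.003, 0.004, -0.02, 0, 0, 0],
  [0.003, 0.004, -0.04, 0, 0, 0],
  [0.003, 0.004, -0.047, 0, 0, 0],
  [0.003, 0.004, -0.05, 0, 0, 0],
  [0.003, 0.004, -0.05, 0, 0, 0],
])

```text
time: 11.52
eef_pos: [0.6418, -0.1065, 0.0728]
tcp_rot: [[0.001, 1.0, 0.009], [-0.0, 0.009, -1.0], [-1.0, 0.001, 0.0]]
force: [-1.0, -1.2, -1.8]
gripper_width: 0.0479
```

Call:
send_rows([
  [-0.002, 0, -0.003, 0, 0, 0],
  [-0.002, 0, -0.005, 0, 0, 0],
  [-0.002, 0, -0.005, 0, 0, 0],
])

```text
time: 11.9
eef_pos: [0.6408, -0.1065, 0.0707]
tcp_rot: [[0.001, 1.0, 0.009], [-0.0, 0.009, -1.0], [-1.0, 0.001, 0.0]]
force: [-2.6, 0.3, 3.8]
gripper_width: 0.0479
```

Call:
send_rows([
  [0, 0, 0, 0, 0, 0],
  [0, 0, 0, 0, 0, 0],
  [0, 0, 0, 0, 0, 0],
  [0, 0, 0.03, 0, 0, 0],
  [0, 0, 0.08, 0, 0, 0],
  [0, 0, 0.14, 0, 0, 0],
  [0, 0, 0.2, 0, 0, 0],
  [0, 0, 0.2, 0, 0, 0],
], jaw=0.13)

```text
time: 12.9
eef_pos: [0.6429, -0.1069, 0.1746]
tcp_rot: [[0.007, 1.0, 0.009], [-0.001, 0.009, -1.0], [-1.0, 0.007, 0.001]]
force: [0.4, 0.3, -1.5]
gripper_width: 0.0741
```

Call:
send_rows([
  [-0.08, 0.04, 0.02, 0, 0.002, 0],
  [-0.17, 0.1, 0.02, 0, 0.002, 0],
  [-0.26, 0.15, 0.02, 0, 0.002, 0],
  [-0.368, 0.212, 0.0, 0, 0.002, 0],
  [-0.368, 0.212, -0.03, 0, 0.002, 0],
  [-0.368, 0.212, -0.03, 0, 0.002, 0],
], jaw=0)

```text
time: 13.65
eef_pos: [0.4586, -0.0008, 0.1589]
tcp_rot: [[-0.0, 1.0, 0.009], [-0.001, 0.009, -1.0], [-1.0, -0.001, 0.001]]
force: [0.7, -0.3, -0.6]
gripper_width: 0.085
```

```bash
cat > chk.py <<'E'
from h import *
import sys
f=sys.argv[1]; x,y,z0,z1=map(float,sys.argv[2:6])
for n in('top','scene'):
    p,d=snap(n,n+f); P=cloud(n,d)
    g=cv2.morphologyEx(d,cv2.MORPH_GRADIENT,np.ones((3,3)));m=(g<.03)
    s=m&(np.hypot(P[...,0]-x,P[...,1]-y)<.05)&(P[...,2]>z0)&(P[...,2]<z1)
    q=P[s]
    if len(q)>10: print(n,len(q),np.median(q[:,2]),cv2.minAreaRect(q[:,:2].astype(np.float32)),q.mean(0))
    cv2.imwrite(f'pics/v{n}{f}.png',cv2.resize(p[100:350,140:480,::-1],None,fx=2.2,fy=2.2))
E
python3 chk.py 5 .641 -.1075 .085 .12
```

```text
top 28 0.09261941986381632 ((0.63916015625, -0.10893106460571289), (0.03736726939678192, 0.0465957373380661), 72.76709747314453) [ 0.64255947 -0.10961375  0.09245416]
scene 160 0.09212542499969834 ((0.6431877017021179, -0.10667818784713745), (0.042247675359249115, 0.049986790865659714), 72.55335235595703) [ 0.64227684 -0.10691394  0.09187396]
```

View pics/vscene5.png

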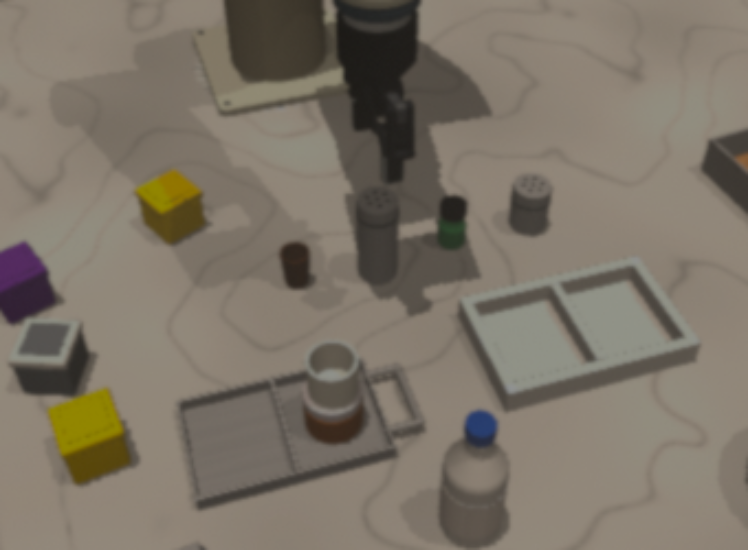

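View pics/vtop5.png

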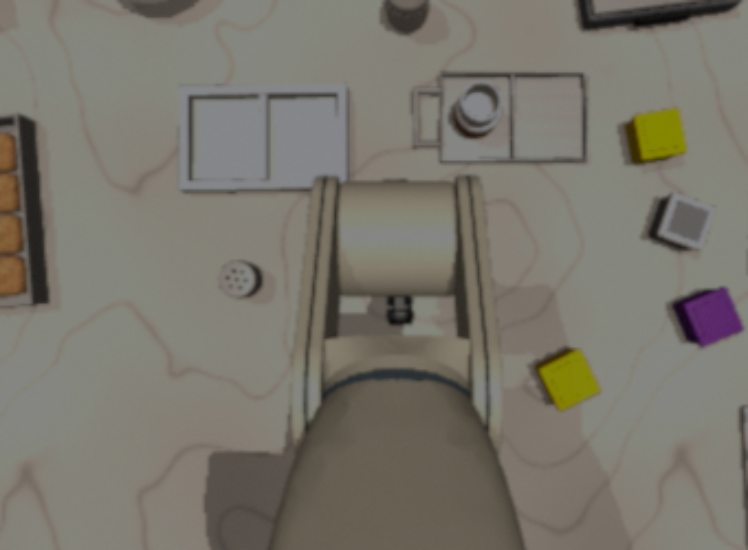

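Scene view: the pot (330,375) stands centred on the jar lid, within about 2 mm. Next, grip the tall shaker.

Call:
send_rows([
  [0.001, 0, -0.06, 0, 0, 0],
  [0.001, 0, -0.12, 0, 0, 0],
  [0.001, 0, -0.17, 0, 0, 0],
  [0.001, 0, -0.188, 0, 0, 0],
  [0.001, 0, -0.188, 0, 0, 0],
])

```text
time: 14.38
eef_pos: [0.4613, -0.0015, 0.0657]
tcp_rot: [[0.001, 1.0, 0.008], [-0.001, 0.008, -1.0], [-1.0, 0.001, 0.001]]
force: [0.4, -0.3, 0.2]
gripper_width: 0.0854
```

Call:
send_rows([
  [0, 0, 0, 0, 0, 0],
  [0, 0, 0, 0, 0, 0],
  [0, 0, 0, 0, 0, 0],
  [0, 0, 0, 0, 0, 0],
  [0, 0, 0, 0, 0, 0],
  [0, 0, 0, 0, 0, 0],
], jaw=1, grip_force=50)

```text
time: 15.12
eef_pos: [0.4613, -0.0015, 0.0664]
tcp_rot: [[0.002, 1.0, 0.008], [-0.001, 0.008, -1.0], [-1.0, 0.002, 0.001]]
force: [-2.5, 0.6, 5.4]
gripper_width: 0.0459
```

Call:
send_rows([
  [0, 0, 0.05, 0, 0, 0],
  [0, 0, 0.12, 0, 0, 0],
  [0, 0, 0.2, 0, 0, 0],
  [0.02, -0.01, 0.26, 0, 0, 0],
  [0.06, -0.05, 0.27, 0, 0, 0],
  [0.12, -0.12, 0.27, 0, 0, 0],
  [0.18, -0.19, 0.27, 0, 0, 0],
  [0.24, -0.26, 0.27, 0, 0, 0],
  [0.3, -0.33, 0.27, 0, 0, 0],
  [0.33, -0.38, 0.27, 0, 0, 0],
  [0.354, -0.406, 0.27, 0, 0, 0],
  [0.354, -0.406, 0.27, 0, 0, 0],
  [0.354, -0.406, 0.22, 0, 0, 0],
  [0.354, -0.406, 0.16, 0, 0, 0],
  [0.354, -0.406, 0.1, 0, 0, 0],
  [0.354, -0.406, 0.06, 0, 0, 0],
  [0.354, -0.406, 0.05, 0, 0, 0],
  [0.354, -0.406, 0.05, 0, 0, 0],
])

```text
time: 17.38
eef_pos: [0.6386, -0.2043, 0.0919]
tcp_rot: [[0.002, 1.0, 0.008], [-0.001, 0.008, -1.0], [-1.0, 0.002, 0.001]]
force: [0.4, 0.2, -2.9]
gripper_width: 0.0454
```

```bash
python3 chk.py 6 .641 -.1075 .085 .12
```

```text
top 31 0.0913160688734019 ((0.6389252543449402, -0.10883186012506485), (0.03743257746100426, 0.04574301838874817), 72.67926025390625) [ 0.64244829 -0.11017955  0.09192274]
scene 153 0.09138437809238524 ((0.6433993577957153, -0.1065967008471489), (0.04230991750955582, 0.047353144735097885), 74.02365112304688) [ 0.64353139 -0.10740014  0.09173759]
```

View pics/vscene6.png

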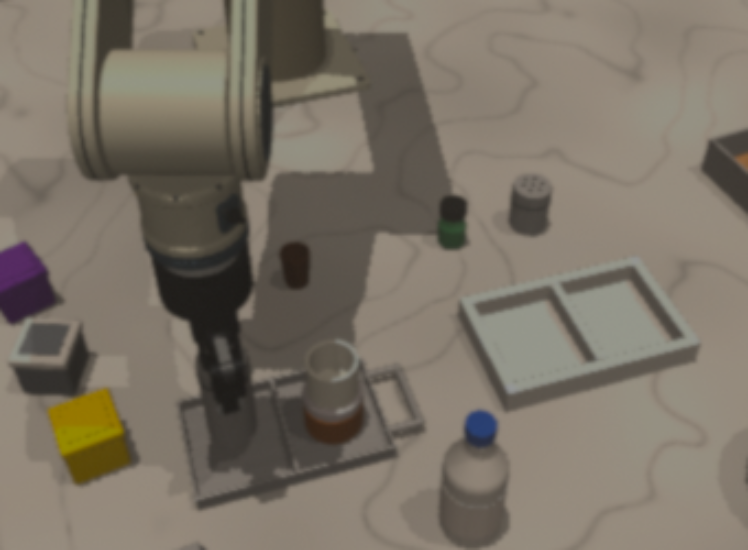

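Shaker is above the free pocket and the pot is undisturbed. Lower to about .0695.

Call:
send_rows([
  [0, 0, -0.02, 0, 0, 0],
  [0, 0, -0.035, 0, 0, 0],
  [0, 0, -0.043, 0, 0, 0],
  [0, 0, -0.046, 0, 0, 0],
  [0, 0, -0.048, 0, 0, 0],
  [0, 0, -0.048, 0, 0, 0],
])

```text
time: 18.23
eef_pos: [0.6388, -0.2048, 0.0695]
tcp_rot: [[0.003, 1.0, 0.008], [-0.002, 0.008, -1.0], [-1.0, 0.003, 0.002]]
force: [-3.8, 1.0, 4.1]
gripper_width: 0.0454
```

Call:
send_rows([
  [0, 0, 0, 0, 0, 0],
  [0, 0, 0, 0, 0, 0],
  [0, 0, 0, 0, 0, 0],
  [0, 0, 0.04, 0, 0, 0],
  [0, 0, 0.1, 0, 0, 0],
  [0, 0, 0.17, 0, 0, 0],
  [0, 0, 0.24, 0, 0, 0],
  [0, 0, 0.24, 0, 0, 0],
], jaw=0.15)

```text
time: 19.23
eef_pos: [0.6412, -0.2056, 0.1946]
tcp_rot: [[0.01, 1.0, 0.008], [-0.005, 0.008, -1.0], [-1.0, 0.01, 0.005]]
force: [-0.0, 0.5, -0.1]
gripper_width: 0.0727
```

Call:
send_rows([
  [-0.07, -0.08, 0, 0.0015, 0.003, -0.05],
  [-0.15, -0.16, 0, 0.0015, 0.003, -0.1],
  [-0.23, -0.24, -0.03, 0.0015, 0.003, -0.128],
  [-0.294, -0.303, -0.1, 0.0015, 0.003, -0.128],
  [-0.294, -0.303, -0.18, 0.0015, 0.003, -0.128],
  [-0.294, -0.303, -0.19, 0.0015, 0.003, -0.128],
  [-0.294, -0.303, -0.19, 0.0015, 0.003, -0.128],
], jaw=0)

```text
time: 20.1
eef_pos: [0.4947, -0.3569, 0.1001]
tcp_rot: [[-0.0, 0.924, -0.383], [-0.002, -0.383, -0.924], [-1.0, 0.0, 0.002]]
force: [0.0, 0.2, 0.7]
gripper_width: 0.0855
```

```bash
python3 chk.py 7 .64 -.2045 .10 .125
```

```text
top 209 0.11202220779416959 ((0.6337761282920837, -0.20237864553928375), (0.03647467494010925, 0.04015564173460007), 43.44646453857422) [ 0.63286033 -0.2016039   0.11174601]
scene 355 0.11225145088263552 ((0.6403582692146301, -0.20439381897449493), (0.039929378777742386, 0.04240403696894646), 21.239164352416992) [ 0.64253658 -0.20384793  0.11109812]
```

View pics/vscene7.png

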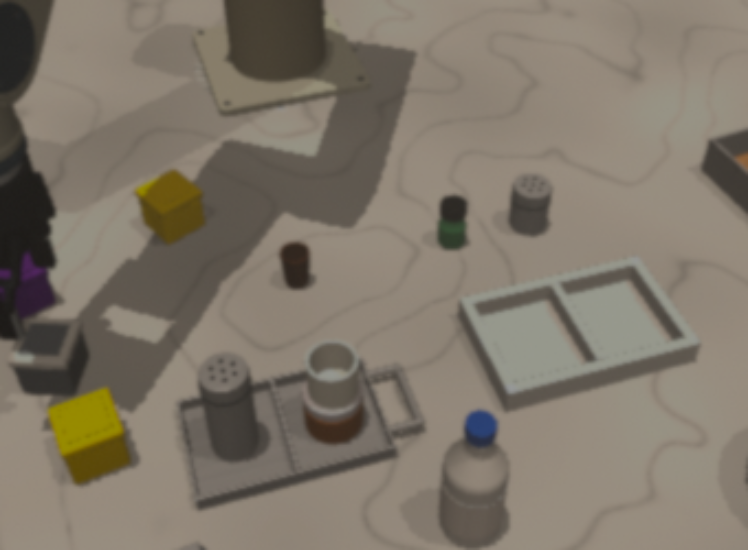

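The tall shaker stands upright in the other pocket. Next, the tub.

Call:
send_rows([
  [0, 0, -0.05, 0, 0, 0],
  [0, 0, -0.1, 0, 0, 0],
  [0, 0, -0.15, 0, 0, 0],
  [0, 0, -0.163, 0, 0, 0],
  [0, 0, -0.163, 0, 0, 0],
])

```text
time: 20.82
eef_pos: [0.4963, -0.3573, 0.0205]
tcp_rot: [[0.002, 0.924, -0.382], [-0.004, -0.382, -0.924], [-1.0, 0.004, 0.003]]
force: [-0.0, 0.7, 0.4]
gripper_width: 0.0854
```

Call:
send_rows([
  [0, 0, 0, 0, 0, 0],
  [0, 0, 0, 0, 0, 0],
  [0, 0, 0, 0, 0, 0],
  [0, 0, 0, 0, 0, 0],
  [0, 0, 0, 0, 0, 0],
  [0, 0, 0, 0, 0, 0],
], jaw=1)

```text
time: 21.58
eef_pos: [0.497, -0.3578, 0.022]
tcp_rot: [[0.004, 0.924, -0.382], [-0.005, -0.382, -0.924], [-1.0, 0.005, 0.003]]
force: [-0.8, 1.1, 6.6]
gripper_width: 0.0574
```

Call:
send_rows([
  [0, 0, 0.05, 0, 0, 0],
  [0, 0, 0.13, 0, 0, 0],
  [0, 0, 0.22, 0, 0, 0],
  [0, 0.01, 0.28, 0, 0, 0],
  [0.01, 0.06, 0.3, 0, 0, 0.02],
  [0.02, 0.14, 0.3, 0, 0, 0.04],
  [0.03, 0.24, 0.3, 0, 0, 0.06],
  [0.05, 0.34, 0.3, 0, 0, 0.08],
  [0.07, 0.44, 0.3, 0, 0, 0.1],
  [0.1, 0.54, 0.3, 0, 0, 0.117],
  [0.13, 0.64, 0.3, 0, 0, 0.117],
  [0.17, 0.74, 0.3, 0, 0, 0.117],
  [0.21, 0.84, 0.3, 0, 0, 0.117],
  [0.235, 0.91, 0.27, 0, 0, 0.117],
  [0.242, 0.944, 0.22, 0, 0, 0.117],
  [0.242, 0.944, 0.17, 0, 0, 0.117],
  [0.242, 0.944, 0.12, 0, 0, 0.117],
  [0.242, 0.944, 0.12, 0, 0, 0.117],
])

```text
time: 23.82
eef_pos: [0.6162, 0.114, 0.0802]
tcp_rot: [[0.001, 1.0, -0.025], [-0.004, -0.025, -1.0], [-1.0, 0.001, 0.004]]
force: [0.2, 0.3, -3.4]
gripper_width: 0.0572
```

```bash
python3 chk.py 8 .641 -.1075 .085 .12
```

```text
top 27 0.0936039236290869 ((0.6402518153190613, -0.1056194007396698), (0.03830251842737198, 0.045310672372579575), 51.59497833251953) [ 0.64177359 -0.10737577  0.09281569]
scene 167 0.09192260918652286 ((0.6426249742507935, -0.10655544698238373), (0.042327288538217545, 0.04897892847657204), 72.44953918457031) [ 0.64281992 -0.10616252  0.09161149]
```

View pics/vscene8.png

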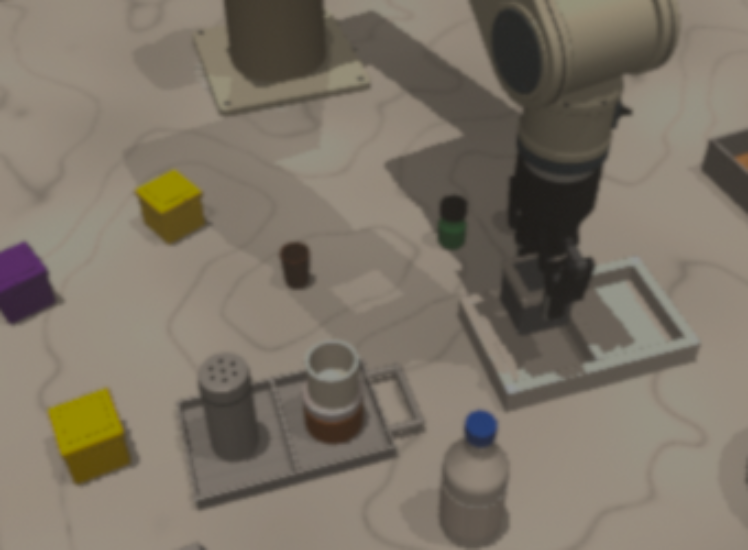

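Call:
send_rows([
  [0.002, 0, -0.03, 0, 0, 0],
  [0.002, 0, -0.06, 0, 0, 0],
  [0.002, 0, -0.085, 0, 0, 0],
  [0.002, 0, -0.098, 0, 0, 0],
  [0.002, 0, -0.101, 0, 0, 0],
  [0.002, 0, -0.103, 0, 0, 0],
  [0.002, 0, -0.103, 0, 0, 0],
])

```text
time: 24.8
eef_pos: [0.6195, 0.1142, 0.0314]
tcp_rot: [[0.006, 1.0, -0.025], [-0.003, -0.025, -1.0], [-1.0, 0.006, 0.003]]
force: [-0.8, -1.1, -2.3]
gripper_width: 0.0572
```

Call:
send_rows([
  [-0.001, 0, -0.004, 0, 0.0015, 0],
  [-0.001, 0, -0.008, 0, 0.0015, 0],
  [-0.001, 0, -0.008, 0, 0.0015, 0],
  [-0.001, 0, -0.008, 0, 0.0015, 0],
])

```text
time: 25.3
eef_pos: [0.6193, 0.1143, 0.028]
tcp_rot: [[0.002, 1.0, -0.025], [-0.003, -0.025, -1.0], [-1.0, 0.002, 0.003]]
force: [-2.2, -0.4, 6.2]
gripper_width: 0.0571
```

Call:
send_rows([
  [0, 0, 0, 0, 0, 0],
  [0, 0, 0, 0, 0, 0],
  [0, 0, 0, 0, 0, 0],
  [0, 0, 0.04, 0, 0, 0],
  [0, 0, 0.1, 0, 0, 0],
  [0, 0, 0.18, 0, 0, 0],
  [0, 0, 0.25, 0, 0, 0],
  [0, 0, 0.25, 0, 0, 0],
], jaw=0.13)

```text
time: 26.3
eef_pos: [0.6217, 0.1147, 0.1577]
tcp_rot: [[0.01, 1.0, -0.025], [-0.002, -0.025, -1.0], [-1.0, 0.01, 0.001]]
force: [-0.7, -0.4, -0.3]
gripper_width: 0.0744
```

Call:
send_rows([
  [-0.08, 0.05, 0, 0, 0.003, 0],
  [-0.17, 0.1, 0, 0, 0.003, 0],
  [-0.26, 0.14, 0, 0, 0.003, 0],
  [-0.363, 0.158, -0.04, 0, 0.003, 0],
  [-0.363, 0.158, -0.1, 0, 0.003, 0],
  [-0.363, 0.158, -0.115, 0, 0.003, 0],
  [-0.363, 0.158, -0.115, 0, 0.003, 0],
], jaw=0)

```text
time: 27.18
eef_pos: [0.4405, 0.1936, 0.1]
tcp_rot: [[-0.001, 1.0, -0.025], [-0.002, -0.025, -1.0], [-1.0, -0.0, 0.002]]
force: [-0.1, -0.3, 0.6]
gripper_width: 0.0854
```

```bash
python3 chk.py 9 .619 .114 .054 .07
```

```text
top 374 0.06161584580124749 ((0.6191465854644775, 0.11078245937824249), (0.05223923549056053, 0.053375035524368286), 88.23210144042969) [0.6196167  0.11061045 0.06162737]
scene 494 0.06189488992964891 ((0.6225574016571045, 0.10971567779779434), (0.054458942264318466, 0.0569901280105114), 89.24295043945312) [0.62551989 0.10804239 0.06154311]
```

View pics/vscene9.png

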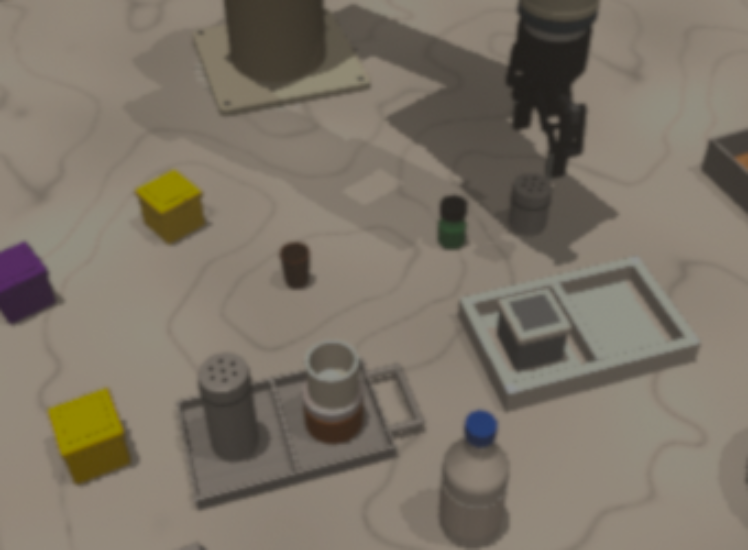

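Tub is standing at (.62,.11), top .0617. Next, the short shaker.

Call:
send_rows([
  [0, 0, -0.05, 0, 0, 0],
  [0, 0, -0.1, 0, 0, 0],
  [0, 0, -0.14, 0, 0, 0],
  [0, 0, -0.152, 0, 0, 0],
  [0, 0, -0.152, 0, 0, 0],
])

```text
time: 27.9
eef_pos: [0.4417, 0.1938, 0.0251]
tcp_rot: [[0.002, 1.0, -0.026], [-0.001, -0.026, -1.0], [-1.0, 0.002, 0.001]]
force: [-0.2, -0.8, 0.4]
gripper_width: 0.0855
```

Call:
send_rows([
  [0, 0, 0, 0, 0, 0],
  [0, 0, 0, 0, 0, 0],
  [0, 0, 0, 0, 0, 0],
  [0, 0, 0, 0, 0, 0],
  [0, 0, 0, 0, 0, 0],
  [0, 0, 0, 0, 0, 0],
], jaw=1)

```text
time: 28.65
eef_pos: [0.4419, 0.1939, 0.026]
tcp_rot: [[0.002, 1.0, -0.026], [-0.001, -0.026, -1.0], [-1.0, 0.002, 0.001]]
force: [-2.2, -0.2, 8.2]
gripper_width: 0.0448
```

Call:
send_rows([
  [0, 0, 0.05, 0, 0, 0],
  [0, 0, 0.12, 0, 0, 0],
  [0.01, 0, 0.18, 0, 0, 0],
  [0.06, 0.01, 0.19, 0, 0, 0],
  [0.13, 0.02, 0.19, 0, 0, 0],
  [0.2, 0.03, 0.19, 0, 0, 0],
  [0.27, 0.04, 0.19, 0, 0, 0],
  [0.33, 0.042, 0.19, 0, 0, 0],
  [0.356, 0.042, 0.17, 0, 0, 0],
  [0.356, 0.042, 0.13, 0, 0, 0],
  [0.356, 0.042, 0.1, 0, 0, 0],
  [0.356, 0.042, 0.1, 0, 0, 0],
])

```text
time: 30.15
eef_pos: [0.6173, 0.2143, 0.0736]
tcp_rot: [[-0.003, 1.0, -0.026], [-0.002, -0.026, -1.0], [-1.0, -0.003, 0.003]]
force: [-0.5, -0.8, -3.0]
gripper_width: 0.045
```

```bash
python3 chk.py 10 .619 .114 .054 .07
```

```text
top 393 0.061863111103121766 ((0.6190105080604553, 0.11087052524089813), (0.05224594101309776, 0.053452976047992706), 88.47177124023438) [0.61878466 0.11043721 0.0617634 ]
scene 491 0.06193156636578717 ((0.622969388961792, 0.10953611135482788), (0.05375927314162254, 0.05407122150063515), 88.85321044921875) [0.62587966 0.10800456 0.0615201 ]
```

View pics/vscene10.png

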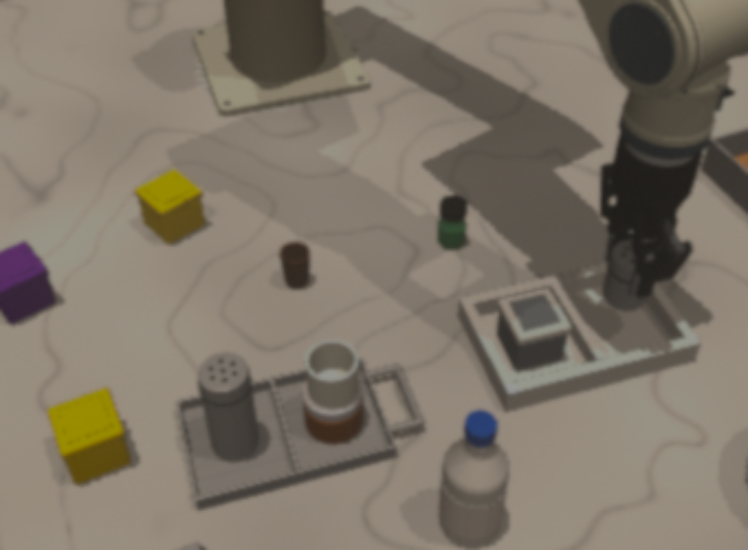

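Call:
send_rows([
  [0.003, 0, -0.03, 0, 0, 0],
  [0.003, 0, -0.06, 0, 0, 0],
  [0.003, 0, -0.075, 0, 0, 0],
  [0.003, 0, -0.083, 0, 0, 0],
  [0.003, 0, -0.086, 0, 0, 0],
  [0.003, 0, -0.087, 0, 0, 0],
  [0.003, 0, -0.087, 0, 0, 0],
])

```text
time: 31.12
eef_pos: [0.621, 0.215, 0.0325]
tcp_rot: [[0.002, 1.0, -0.026], [-0.001, -0.026, -1.0], [-1.0, 0.002, 0.001]]
force: [-0.8, 0.0, -1.7]
gripper_width: 0.0448
```

Call:
send_rows([
  [0, 0, -0.003, 0, 0, 0],
  [0, 0, -0.004, 0, 0, 0],
  [0, 0, -0.004, 0, 0, 0],
])

```text
time: 31.5
eef_pos: [0.6212, 0.2151, 0.032]
tcp_rot: [[0.002, 1.0, -0.026], [-0.001, -0.026, -1.0], [-1.0, 0.002, 0.001]]
force: [-3.2, -1.3, 8.0]
gripper_width: 0.0451
```

Contact. Release, rise, and back off clear of the cameras' view.

Call:
send_rows([
  [0, 0, 0, 0, 0, 0],
  [0, 0, 0, 0, 0, 0],
  [0, 0, 0, 0, 0, 0],
  [0, 0, 0.04, 0, 0, 0],
  [0, 0, 0.1, 0, 0, 0],
  [0, 0, 0.18, 0, 0, 0],
  [0, 0, 0.27, 0, 0, 0],
  [0, 0, 0.36, 0, 0, 0],
  [-0.1, 0.05, 0.4, 0, 0, 0],
  [-0.2, 0.15, 0.4, 0, 0, 0],
  [-0.3, 0.25, 0.4, 0, 0, 0],
  [-0.4, 0.35, 0.4, 0, 0, 0],
  [-0.5, 0.45, 0.4, 0, 0, 0],
  [-0.5, 0.5, 0.4, 0, 0, 0],
  [-0.5, 0.5, 0.4, 0, 0, 0],
], jaw=0.15)

```text
time: 33.38
eef_pos: [0.3693, 0.4682, 0.2336]
tcp_rot: [[0.004, 1.0, -0.021], [0.001, -0.021, -1.0], [-1.0, 0.004, -0.002]]
force: [0.7, -0.0, 1.1]
gripper_width: 0.0729
```

```bash
python3 chk.py 11 .621 .215 .06 .08; cat > fin.py <<'E'
from h import *
for k,x,y,z0,z1 in [('short',.621,.215,.06,.08),('tub',.62,.114,.054,.07),('tall',.638,-.204,.1,.12),('pot',.641,-.107,.087,.11),('spice',.439,.096,.053,.07),('cup',.444,-.091,.036,.06)]:
    for n in('top','scene'):
        d=np.load(f'pics/{n}11.npz')['d'];P=cloud(n,d);g=cv2.morphologyEx(d,cv2.MORPH_GRADIENT,np.ones((3,3)))
        q=P[(g<.03)&(np.hypot(P[...,0]-x,P[...,1]-y)<.045)&(P[...,2]>z0)&(P[...,2]<z1)]
        if len(q)>5:print(k,n,len(q),np.round(cv2.minAreaRect(q[:,:2].astype(np.float32))[0],4),np.median(q[:,2]).round(4))
E
python3 fin.py
```

```text
top 184 0.06755137087598079 ((0.6198227405548096, 0.21288847923278809), (0.04016635939478874, 0.03616001456975937), 43.41170120239258) [0.61948376 0.21275056 0.06728657]
scene 219 0.06711161869190833 ((0.6256433725357056, 0.21509042382240295), (0.0391993448138237, 0.039600223302841187), 32.4840202331543) [0.62654024 0.21318562 0.06688457]
short top 184 [0.6198 0.2129] 0.0676
short scene 219 [0.6256 0.2151] 0.0671
tub top 397 [0.6189 0.1107] 0.0618
tub scene 484 [0.6224 0.1095] 0.0619
tall top 201 [ 0.6338 -0.2023] 0.112
tall scene 355 [ 0.64   -0.2044] 0.1122
pot top 26 [ 0.6401 -0.1049] 0.0942
pot scene 143 [ 0.643  -0.1066] 0.0922
spice top 70 [0.4384 0.0961] 0.0592
spice scene 79 [0.4413 0.0959] 0.0593
cup scene 44 [ 0.4442 -0.0915] 0.0402
```

View pics/vscene11.png

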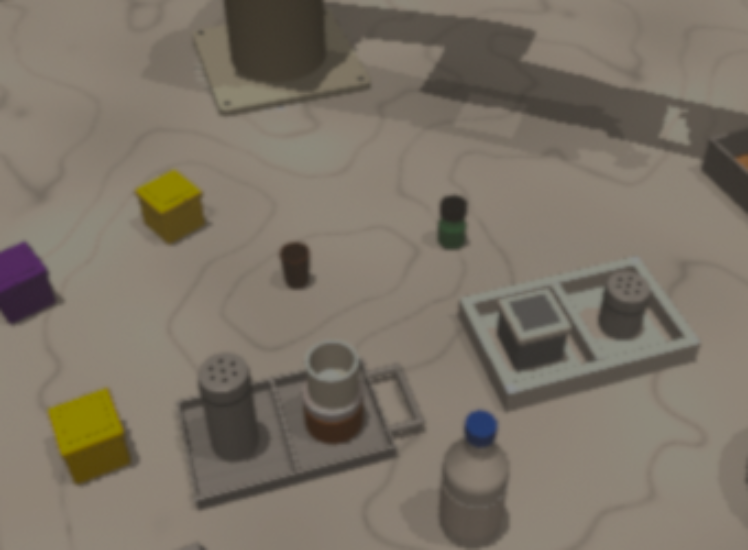

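View pics/vtop11.png

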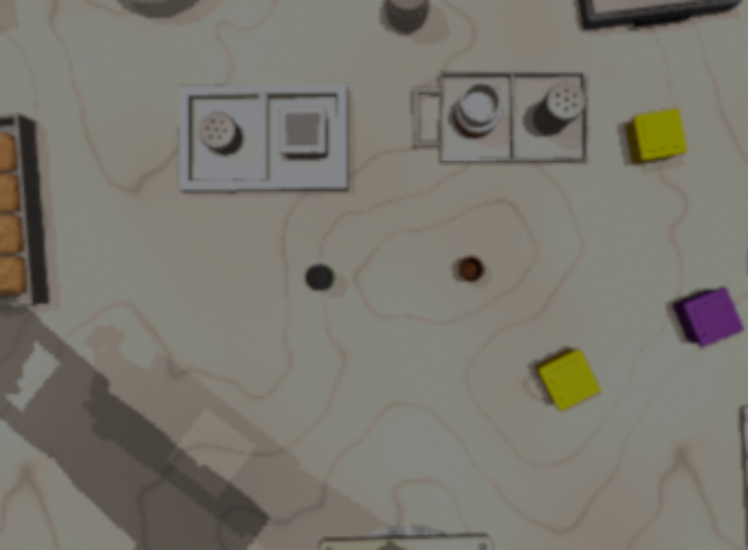

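All five pieces stand in their pockets with tops at the expected heights, the bystanders have not moved, and the arm is clear.

```bash
python3 -c "
from rig import job;print(job.finish_job())"
```

```text
the job is handed in; nothing more can be done
None
```

Both table sets are made up and I handed the job in at about 33.5 s. The hand-in reports no verdict, so this rests on my own last checks from both cameras.

- **Steel tray:** the jar is in the handle-end pocket with the pot upright on its lid, about 2 mm off the middle. The tall shaker is upright in the other pocket, with its top at 0.112 m.
- **Foam crate:** the tub is in the −y pocket with its top at 0.062 m. The short shaker is in the +y pocket with its top at 0.067 m. Both are within about 6 mm of their pocket centres.
- **Bystanders:** the spice jar and the wooden cup read within about 2 mm of where they started. The last cup position comes from the scene camera only, because the top camera gave too few points on it.
- **Robot:** the gripper has let go of everything and the arm is clear of all pieces. The wrist forces I read stayed under 10 N.

The two cameras disagreed by 3–6 mm in x for the standing pieces, which is more than the stated 2 mm calibration but well inside the tolerances. No check failed.

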